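# Close the quick-release clamp on a toy-car body

### The arm

A 6-joint arm with a two-finger parallel gripper is mounted at the origin on the work surface. World frame = base frame: x ahead of the robot, y to its left, z up, the work surface at z = 0. Lengths are in m, angles in rad, forces in N, time in s.
With the tool pointing down it reaches from about 0.375 to 0.975 m from the base axis. Payload 3.8 kg.
Tool frame: the origin (TCP) lies midway between the tips of the shut fingers; the grasp point (between the pads) lies 19 mm behind it; z points along the fingers, y is the line along which they close (so a half turn about z gives the same grasp; the last joint's range is limited). The gripper opens to 85 mm and grips with 20 to 120 N. Pads are 22 mm wide; open, the fingers measure 114 mm over their backs; the gripper's body (76 mm by 85 mm) begins 54 mm behind the grasp point. The pads swing forward as they close: fully open they stand 13 mm farther back than shut.
Start: joints at [1.074, 0.264, 1.604, -0, 1.274, -0.037], TCP at [0.3, 0.605, 0.231] pointing down, gripper open.
Joint ranges: [-2.63, 2.63], [-0.94, 2.18], [0.31, 2.57], [-1.31, 4.45], [0, 2.66], [-2.55, 2.55]. Speed limits (rad/s): [2.57, 2.57, 3.14, 3.14, 3.14, 3.14].

### API

Orientations are given as a rotation vector (axis times angle).
In Python, from workcell import bot gives the robot as it stands.
- The arm moves only by the tool step_arm, never from a script. Its argument "motion" is a list of rows, each a list of 5 numbers: the finger opening in cm, from 0 to 8.54, then the shift along the tool's x, y, z in cm, then the turn about the tool's z in degrees. In form: [[claw, dx, dy, dz, twist], ...]. A call has 1 to 20 rows; each row is the pose to reach, as a shift and turn from the pose commanded when the call began, along the tool's axes at that moment; what a row does not reach only later rows make up. A row lasts 1/10 s, in which the tool goes at most 50 mm and 8.59 degrees, less where a joint would pass 70% of its speed; a pose out of reach is approached as far as the arm can. A call with a gripper value outside its range is refused whole. The fingers move at their own pace and stop on an object; "force" is the grip in N (left out, the last holds). Time passes only in rows, so rows that repeat a pose let the fingers close. It gives the time, the measured TCP pose, the force, the opening and the grip force at its end, in the units of the state.
- bot.read_state(): the state, without advancing time (a new reading comes with each control period).
- bot.read_camera(name): name is "scene" or "top"; returns (picture, depth): 384x512x3 uint8, red, green, blue; 384x512 float32, m along the optical axis (not along the pixel's ray), 0 where there is no reading.
- bot.calibration(name): a dict with "mtx" (3x3 intrinsics, pixels), "k1" (the pictures are not rectified: a ray, as slopes to the right and down, at radius r is drawn at 1 + k1 r^2 times it, then the intrinsics apply), "origin" and "orientation" of the camera in the world. Camera axes: x right, y up, looking along -z (the intrinsics and any distortion apply to the point x, -y, -z); pixel columns grow to the right and rows downward; lengths in m; the calibration is good to about 2 mm. A picture is of the moment at which its call begins. calibration takes no time and is no camera call.
- bot.finish_job(): hands the job in; it is judged then, once.
The state is a dict: "time": time; "q": joint angles; "joint_vel": joint speeds; "joint_torque": joint torques, N m; "tool_pos": TCP position; "tcp_rot": TCP orientation; "wrist_force": force on the tool from outside, world axes, zero at the start; "torque": the same for the moment, N m; "width": opening from 0.0 (shut) to 1.0 (fully open); "grip_force": force on a finger pad.
Only numpy, scipy, OpenCV 4.12 (cv2) and the standard library are available. Lean on these libraries where they do the work, as an engineer would, in place of code of your own. Each camera call takes 0.05 s, during which the arm holds its last target. There are 200 camera calls.

### The job

Close the clamp on the wooden toy-car body: press the red release pad on the blue jaw down and keep it down while you slide the jaw along the bed, until the jaw has pushed the car body snugly up against the green end stop; then let the pad spring up, so that the jaw stays locked there, and move clear. Only press and push: do not pick up or lift the car body, and leave the other things on the bench where they are.

Things in the scene. Friction and masses are not known exactly. Their poses are not given: they have to be found in the camera images.
- clamp_bed: Fixed plywood clamp bed, 460 x 100 mm, standing on the bench on two 20 mm feet. Origin: centre of its underside, at bench height. Its x axis points horizontally along the bed in the direction in which the jaw closes (from the jaw towards the green end stop), z up. The bed's upper face is 36 mm above the bench; a steel guide strip along each long side stands up to 48 mm, leaving a 66 mm wide channel.
- jaw (a joint): Sliding of the blue jaw along the bed's +x, in m, range 0 to 0.28; grows towards the end stop. While the red pad is up the jaw is locked by pawls in a toothed rack (12 mm pitch, up to 2 mm of play): pushing harder does not move it. With the pad pressed 5 mm or more it slides freely, against 1 to 2 N. If the pad is let go on the way, the pawls catch in the next gap of the rack. The jaw with the car body home is at about 0.17.
- jaw_face (a point): Centre of the jaw's upright steel front face, the face that pushes the car body. The jaw is a blue block 80 mm long (along the bed) and 60 mm wide, its top 66 mm above the bench, with side flanges over the guide strips, 90 mm wide. The face lies 40 mm from the middle of the red pad.
- pad (a joint): Downward travel of the red release pad, in m: 0 up (locked), 0.008 fully down; if a pawl happens to rest on the tip of a tooth, the pad starts up to 5 mm down and comes up as soon as the jaw shifts. A spring pushes it up: about 6 N to start it moving, 10 N fully down. It springs up by itself when let go.
- pad_top (a point): Middle of the upper, flat face of the red release pad, which rides on top of the jaw. When the pad is up the face is 84 mm above the bench. The pad is 66 mm along the bed by 54 mm across; at each end along the bed it has an upright lip 6 mm thick and 10 mm high (tops 94 mm above the bench), leaving a flat 54 x 54 mm between the lips, open at the two sides. The lips move with the pad; a fingertip that stands on the flat can drive the jaw by friction or against the lip.
- stop_face (a point): Centre of the face of the green end stop against which the car body comes to rest; this point's axes are those of the clamp bed. The stop is fixed on the bed, this face 150 mm from the bed's origin along its +x: a green block 30 mm long, 62 mm wide, about 67 mm above the bench, with a small brass knob on top (79 mm above the bench), beyond this face in the bed's +x.
- car_center (a point): Loose wooden toy-car body lying on the bed in the channel between jaw and stop: a base 80 mm long (along the bed) x 60 mm wide x 26 mm high with a 40 x 50 x 14 mm cabin on top, about 0.09 kg. This point is the centre of the base, 13 mm above the bed's upper face. x is along its length.
- wheel_a_center (a point): Loose wooden toy wheel, 36 mm across, 12 mm high, lying beside the clamp; its centre. Leave alone.
- wheel_b_center (a point): Second wooden wheel, the same. Leave alone.
- glue_center (a point): White glue bottle with orange cap, 44 mm across, 95 mm high, standing beside the clamp; half-way up. Leave alone.
- screwdriver_grip (a point): Screwdriver lying beside the clamp, about 0.2 m long; its handle. Leave alone.
- tin_center (a point): Open steel tin, 64 mm across, 55 mm high; half-way up. Leave alone.
- offcut_center (a point): Dark wooden offcut 75 x 38 x 22 mm lying beside the clamp; its centre. Leave alone.
- mallet_grip (a point): Wooden mallet lying on the bench to the robot's right, its handle. Leave alone.
Mind the look-alikes: they are no part of the job. What is shaped like the part that bears car_center but pink or purple is not meant.

How it is judged:
By the outcome, as a careful person would: the job done as asked, in the order asked, and still so for the second after the job is handed in, with the robot touching nothing.
It also fails if it takes over 42 s, if anything falls off the work surface, if the arm or the gripper's body presses on something with over 40 N, if the wrist force passes 120 N, or if a joint passes its speed limit or range.

## Working session

There is one attempt and no reset: what is moved stays moved. The work goes in short steps, Python scripts to look and compute and a tool call to move; the robot and the scene stay as the last step left them, time stands still between calls to the robot, and variables do not carry over. Pictures are saved under pics/ and viewed, at most 10 in all, crops included, and the job is handed in when it is done.

Besides the shell and the picture viewer there is one more tool, called after ">>>" as name([rows], argument=value, ...), one row to a line, values as JSON. step_arm: Moves the arm, as the interface text tells. Its arguments: {"type":"object","properties":{"motion":{"type":"array","items":{"type":"array","items":{"type":"number"}}},"force":{"type":"number"}},"required":["motion"]}

```bash
mkdir -p pics; cat > h.py <<'E'
import numpy as np, cv2
from workcell import bot
from scipy.spatial.transform import Rotation as R
def cam(n):
    p,d=bot.read_camera(n); return p,d
def pose(n):
    c=bot.calibration(n); o=np.array(c['orientation'],float)
    M=o if o.shape==(3,3) else R.from_rotvec(o).as_matrix() if o.size==3 else R.from_quat(o).as_matrix()
    return c,M,np.array(c['origin'])
def rays(n,uv):
    c,M,o=pose(n); K=np.array(c['mtx']); uv=np.atleast_2d(uv).astype(float)
    s=cv2.undistortPoints(uv[:,None],K,np.array([c['k1'],0,0,0.]))[:,0]
    return o,np.c_[s[:,0],-s[:,1],-np.ones(len(s))]@M.T
def onplane(n,uv,z):
    o,d=rays(n,uv); return o+d*((z-o[2])/d[:,2])[:,None]
def bydepth(n,uv,dep):
    o,d=rays(n,uv); return o+d*np.asarray(dep)[:,None]
E
python3 - <<'E'
from h import *
for n in('top','scene'):
    p,d=cam(n); cv2.imwrite(f'pics/{n}0.png',p[:,:,::-1]); np.save(n+'0.npy',p); np.save(n+'d0.npy',d)
    print(bot.calibration(n))
print(bot.read_state())
E
```

```text
{'mtx': array([[355.87114469,   0.        , 249.85988871],
       [  0.        , 355.87114469, 191.14987847],
       [  0.        ,   0.        ,   1.        ]]), 'k1': -0.10199245435493343, 'origin': array([ 0.411583  , -0.07530909,  0.89745137]), 'orientation': array([ 0.16347361, -0.14848706, -1.54207091])}
{'mtx': array([[430.57109432,   0.        , 259.44990687],
       [  0.        , 430.57109432, 189.92491618],
       [  0.        ,   0.        ,   1.        ]]), 'k1': -0.13912728482925665, 'origin': array([1.25279332, 0.30329955, 0.66504247]), 'orientation': array([0.55106458, 0.96185571, 1.90553225])}
{'time': 0.1, 'q': array([ 1.07408669e+00,  2.64686775e-01,  1.60530587e+00, -7.34237991e-06,
        1.27372459e+00, -3.69077323e-02]), 'joint_vel': array([ 0.00158856, -0.00265362, -0.00316507, -0.00035253, -0.00015851,
       -0.00138504]), 'joint_torque': array([-5.57160445e-05, -5.16705179e+01, -3.68592131e+01, -5.81150948e-05,
        6.30834125e-03,  1.64218591e-06]), 'tool_pos': array([0.29921846, 0.60427212, 0.23004355]), 'tcp_rot': array([-0.71577976, -3.05839446,  0.00322154]), 'wrist_force': array([-0.48968337, -0.08392538,  0.02768842]), 'torque': array([ 0.02927294,  0.02090898, -0.04605317]), 'grip_force': 0.0, 'width': 1.000419258217522}
```

View pics/top0.png

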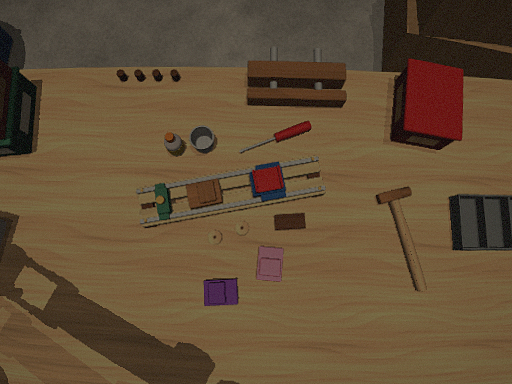

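View pics/scene0.png

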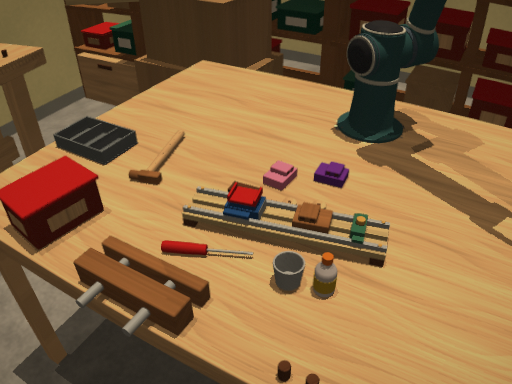

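In the top view:
- **Red:** the pad is at (268,179) on the blue jaw. The toolbox (430,105) and the screwdriver handle (293,132) could be taken for it.
- **Car shapes:** the wooden one in the channel is at (204,194). The pink (270,263) and purple (221,292) ones are not meant.
- **Green stop:** it is at (162,201).

I choose the pad at (268,179) and the car at (204,194). Next I measure and check with a close crop.

```bash
cat > m.py <<'E'
from h import *
def blob(p,n,hue,near,smin=90,vmin=40,rad=40):
    h=cv2.cvtColor(p,cv2.COLOR_RGB2HSV).astype(int)
    m=((h[:,:,0]-hue[0])%180<=(hue[1]-hue[0])%180)&(h[:,:,1]>smin)&(h[:,:,2]>vmin)
    yy,xx=np.mgrid[:384,:512]; m&=(abs(xx-near[0])<rad)&(abs(yy-near[1])<rad)
    k,l,s,c=cv2.connectedComponentsWithStats(m.astype(np.uint8))
    i=1+np.argmax(s[1:,4]); return l==i
E
python3 - <<'E'
from m import *
for n,near in(('top',dict(pad=(268,179),blue=(268,179),green=(162,201),car=(204,194))),('scene',dict(pad=(244,195),blue=(244,205),green=(359,228),car=(313,216)))):
    p=np.load(n+'0.npy');d=np.load(n+'d0.npy')
    for k,hue,zz in(('pad',(172,6),None),('blue',(100,125),None),('green',(60,95),None),('car',(5,16),None)):
        m=blob(p,n,hue,near[k],rad=24 if k!='car' else 22,smin=90)
        v,u=np.nonzero(m&(d>0)); P=bydepth(n,np.c_[u,v],d[v,u])
        r=cv2.minAreaRect(np.c_[u,v].astype(np.float32))
        hi=P[P[:,2]>np.percentile(P[:,2],50)-.004]
        print(n,k,m.sum(),r,'med',np.median(P,0).round(4),'zpct',np.percentile(P[:,2],[5,50,95]).round(3))
        z={'pad':.084,'blue':.066,'green':.067,'car':.062}[k]
        Q=P[abs(P[:,2]-z)<.012]
        if len(Q)>5:
            rr=cv2.minAreaRect((Q[:,:2]*1000).astype(np.float32)); print('   world rect mm',np.round(rr[0],1),np.round(rr[1],1),round(rr[2],1))
p=np.load('top0.npy')[145:240,125:335]; a=cv2.resize(p,None,fx=3.8,fy=3.8,interpolation=cv2.INTER_CUBIC)
cv2.imwrite('pics/crop.png',cv2.convertScaleAbs(a,alpha=1.7)[:,:,::-1])
E
```

```text
top pad 638 ((267.34613037109375, 178.7307586669922), (23.141700744628906, 28.240720748901367), 78.69007110595703) med [ 0.6056 -0.1053  0.0845] zpct [0.082 0.084 0.094]
   world rect mm [ 605.7 -105.2] [54.2 65.4] 12.4
top blue 289 ((265.3402404785156, 189.48252868652344), (41.36088180541992, 22.019664764404297), 21.501436233520508) med [ 0.5753 -0.1112  0.0632] zpct [0.059 0.063 0.068]
   world rect mm [ 584.9 -101.9] [99.4 52. ] 69.3
top green 258 ((161.90391540527344, 201.2794647216797), (35.94853210449219, 11.76257038116455), 82.40535736083984) med [0.5427 0.1437 0.0654] zpct [0.055 0.065 0.068]
   world rect mm [552.7 145.2] [86.7 29.4] 12.1
top car 833 ((205.21176147460938, 192.95294189453125), (25.814725875854492, 39.91520690917969), 77.47119140625) med [0.5726 0.0438 0.0635] zpct [0.047 0.064 0.078]
   world rect mm [573.6  46.4] [59.9 78.2] 13.3
scene pad 560 ((243.98336791992188, 194.07986450195312), (32.87742614746094, 20.39542579650879), 11.768289566040039) med [ 0.6124 -0.1052  0.0851] zpct [0.079 0.085 0.095]
   world rect mm [ 607.6 -105.1] [55.2 66.2] 11.8
scene blue 314 ((244.1540985107422, 208.94793701171875), (18.739627838134766, 42.74613571166992), 81.63410949707031) med [ 0.6382 -0.0952  0.0632] zpct [0.059 0.063 0.068]
   world rect mm [625.5 -93.5] [51.7 98.4] 43.6
scene green 153 ((358.9639892578125, 223.447998046875), (13.326967239379883, 18.96185874938965), 10.304845809936523) med [0.5683 0.1465 0.0663] zpct [0.064 0.066 0.068]
   world rect mm [555.4 145.9] [62.8 28.1] 12.2
scene car 1096 ((310.69232177734375, 213.03848266601562), (43.7338981628418, 32.75139617919922), 11.309932708740234) med [0.5824 0.0445 0.0622] zpct [0.    0.062 0.077]
   world rect mm [575.3  47.3] [62.6 81.2] 14.2
```

View pics/crop.png

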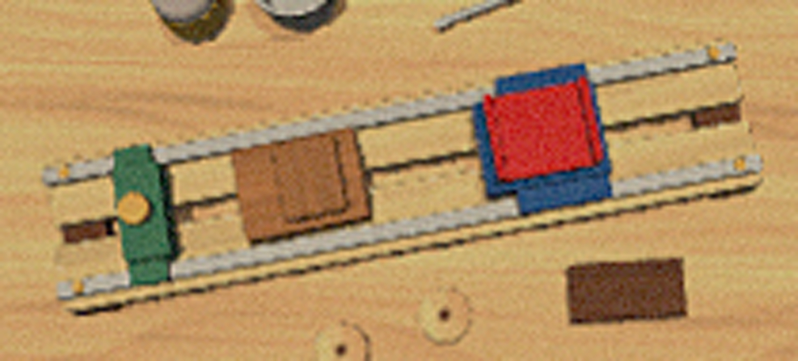

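The crop shows the red pad at (540,130) with its lips, the wooden car at (300,185) and the green stop at (140,215). The choice is confirmed.

- **Pad centre:** about (0.6067, -0.105).
- **Closing direction:** (-0.206, 0.978).
- **Travel:** about 121 mm.

I now move above the pad with the fingers shut and the tool's x axis along the bed, 10 mm ahead of the pad centre.

>>> step_arm([
  [0,-2,-1.7,0,2],
  [0,-5,-4.2,0,5],
  [0,-8.5,-7.2,0,8],
  [0,-12,-10.1,0,12],
  [0,-15.5,-13.1,0,15],
  [0,-19,-16,0,18],
  [0,-22.5,-19,0,21],
  [0,-26,-22,0,24],
  [0,-29.5,-24.9,0,27],
  [0,-33,-27.9,0,30],
  [0,-36.5,-30.8,0,33],
  [0,-40,-33.8,0,36],
  [0,-43.5,-36.7,0,39],
  [0,-47,-39.7,0,42],
  [0,-50.5,-42.6,2,45],
  [0,-54,-45.6,4,48],
  [0,-56.5,-47.7,6,50],
  [0,-58,-48.9,8,52],
  [0,-58.4,-49.2,10,52],
  [0,-58.4,-49.2,10,52],
], force=60)

```text
time: 2.1
tool_pos: [0.6017, -0.0958, 0.127]
tcp_rot: [-1.982, -2.429, 0.006]
wrist_force: [-0.8, -0.0, -0.6]
width: -0.001
grip_force: 0.0
```

```bash
python3 - <<'E'
from h import *
p,d=cam('scene'); s=bot.read_state(); print(s['time'],s['tool_pos'],s['wrist_force'])
a=cv2.resize(p[130:260,170:400],None,fx=3.4,fy=3.4,interpolation=cv2.INTER_CUBIC)
cv2.imwrite('pics/s1.png',cv2.convertScaleAbs(a,alpha=1.5)[:,:,::-1])
E
```

```text
2.15 [ 0.60266809 -0.09520544  0.12894183] [-0.12735723  0.23367532  1.60602164]
```

View pics/s1.png

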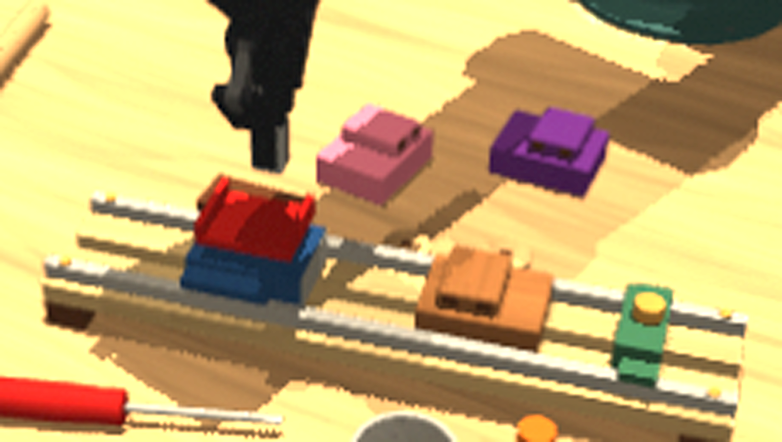

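The shut fingertip at (270,165) hangs over the pad at (255,220). I descend gently onto the flat.

>>> step_arm([
  [0,0,0,1,0],
  [0,0,0,2.5,0],
  [0,0,0,3.8,0],
  [0,0,0,4.4,0],
  [0,0,0,4.8,0],
  [0,0,0,5.1,0],
  [0,0,0,5.3,0],
  [0,0,0,5.3,0],
  [0,0,0,5.3,0],
])

```text
time: 3.05
tool_pos: [0.6037, -0.0955, 0.0795]
tcp_rot: [-1.983, -2.435, 0.003]
wrist_force: [-5.6, -0.0, 9.0]
width: -0.002
grip_force: 4.2
```

>>> step_arm([
  [0,0,0,0.1,0],
  [0,0,0,0.2,0],
  [0,0,0,0.2,0],
  [0,0,0,0.2,0],
])

```text
time: 3.45
tool_pos: [0.6037, -0.0956, 0.0777]
tcp_rot: [-1.983, -2.435, 0.003]
wrist_force: [-6.7, -0.9, 10.2]
width: -0.002
grip_force: 4.7
```

>>> step_arm([
  [0,0.1,0,0.05,0],
  [0,0.4,0,0.05,0],
  [0,0.8,0,0.05,0],
  [0,1.3,0,0.05,0],
  [0,1.8,0,0.05,0],
  [0,2.3,0,0.05,0],
  [0,2.8,0,0.05,0],
  [0,3.2,0,0.05,0],
  [0,3.5,0,0.05,0],
  [0,3.5,0,0.05,0],
])

```text
time: 4.45
tool_pos: [0.5964, -0.061, 0.0772]
tcp_rot: [-1.983, -2.435, 0.003]
wrist_force: [-6.4, -1.6, 9.4]
width: -0.001
grip_force: 4.8
```

```bash
cat > look.py <<'E'
from m import *; import sys
p,d=cam('scene'); s=bot.read_state(); print(s['time'],s['tool_pos'],s['wrist_force'])
a=cv2.resize(p[130:260,170:400],None,fx=3.4,fy=3.4,interpolation=cv2.INTER_CUBIC)
cv2.imwrite(f'pics/{sys.argv[1]}.png',cv2.convertScaleAbs(a,alpha=1.5)[:,:,::-1])
E
python3 look.py s2
```

```text
4.5 [ 0.59648409 -0.06108374  0.07722783] [-5.92590608 -0.95482005  9.62682105]
```

View pics/s2.png

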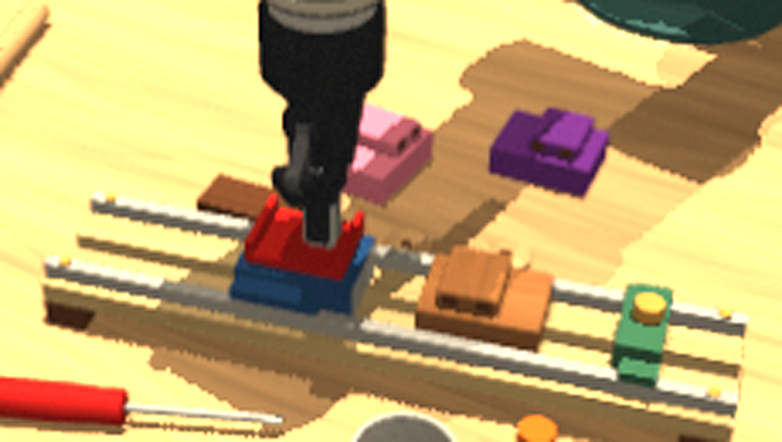

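The jaw followed about 35 mm; the fingertip at (320,240) keeps the pad down. I continue and take off the sideways load.

>>> step_arm([
  [0,0.1,-0.05,0,0],
  [0,0.5,-0.1,0,0],
  [0,1.0,-0.1,0,0],
  [0,1.5,-0.1,0,0],
  [0,2.0,-0.1,0,0],
  [0,2.5,-0.1,0,0],
  [0,2.9,-0.1,0,0],
  [0,3.2,-0.1,0,0],
  [0,3.5,-0.1,0,0],
  [0,3.8,-0.1,0,0],
  [0,4.1,-0.1,0,0],
  [0,4.5,-0.1,0,0],
  [0,4.9,-0.1,0,0],
  [0,5.3,-0.1,0,0],
  [0,5.7,-0.1,0,0],
  [0,6.1,-0.1,0,0],
  [0,6.5,-0.1,0,0],
  [0,6.9,-0.1,0,0],
  [0,7.2,-0.1,0,0],
  [0,7.2,-0.1,0,0],
])

```text
time: 6.5
tool_pos: [0.5815, 0.0093, 0.0773]
tcp_rot: [-1.983, -2.436, 0.002]
wrist_force: [-5.9, -2.0, 9.4]
width: 0.001
grip_force: 4.7
```

```bash
python3 look.py s3
```

```text
6.55 [0.58148952 0.0092743  0.07734535] [-5.62278711 -0.17396993  9.49460171]
```

View pics/s3.png

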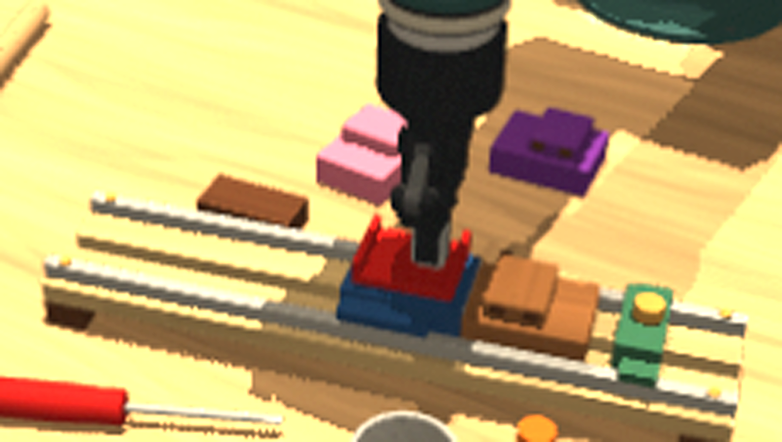

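The jaw now pushes the car (540,310), with a small gap left to the stop at (620,330). I creep the last stretch.

>>> step_arm([
  [0,0.2,0,0,0],
  [0,0.4,0,0,0],
  [0,0.6,0,0,0],
  [0,0.8,0,0,0],
  [0,1.0,0,0,0],
  [0,1.1,0,0,0],
  [0,1.1,0,0,0],
])

```text
time: 7.25
tool_pos: [0.5793, 0.0197, 0.0773]
tcp_rot: [-1.984, -2.436, 0.002]
wrist_force: [-5.1, -1.6, 9.2]
width: 0.001
grip_force: 4.7
```

>>> step_arm([
  [0,0.1,0,0,0],
  [0,0.2,0,0,0],
  [0,0.2,0,0,0],
])

```text
time: 7.55
tool_pos: [0.5789, 0.0216, 0.0773]
tcp_rot: [-1.984, -2.436, 0.002]
wrist_force: [-6.3, -1.9, 10.5]
width: -0.0
grip_force: 4.8
```

>>> step_arm([
  [0,0.1,0,0,0],
  [0,0.2,0,0,0],
  [0,0.2,0,0,0],
])

```text
time: 7.85
tool_pos: [0.5785, 0.0236, 0.0773]
tcp_rot: [-1.984, -2.436, 0.002]
wrist_force: [-5.1, -2.5, 9.6]
width: 0.003
grip_force: 4.8
```

>>> step_arm([
  [0,0.1,0,0,0],
  [0,0.2,0,0,0],
  [0,0.2,0,0,0],
])

```text
time: 8.15
tool_pos: [0.5783, 0.0249, 0.0774]
tcp_rot: [1.983, 2.436, -0.003]
wrist_force: [-5.6, -4.8, 9.8]
width: -0.001
grip_force: 4.7
```

>>> step_arm([
  [0,0.1,0,0,0],
  [0,0.2,0,0,0],
  [0,0.2,0,0,0],
])

```text
time: 8.45
tool_pos: [0.5789, 0.0264, 0.0778]
tcp_rot: [1.981, 2.434, -0.002]
wrist_force: [-3.1, -5.5, 9.0]
width: -0.001
grip_force: 4.6
```

```bash
python3 look.py s4
```

```text
8.5 [0.57895156 0.02641146 0.07784038] [-4.11868355 -6.33261617  8.79171772]
```

View pics/s4.png

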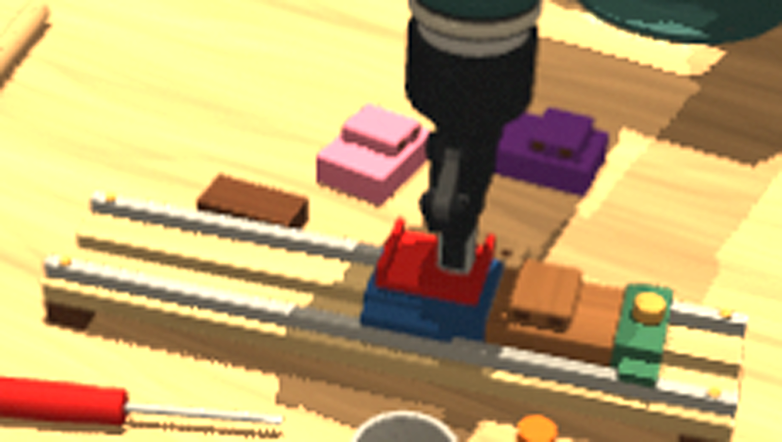

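The car at (570,320) touches the stop at (640,330), and the resisting force rose to about 6 N. I advance the fingertip against the front lip for a firm push before releasing.

>>> step_arm([
  [0,0.1,0,0.05,0],
  [0,0.2,0,0.05,0],
  [0,0.2,0,0.05,0],
])

```text
time: 8.8
tool_pos: [0.5794, 0.0282, 0.0777]
tcp_rot: [1.98, 2.433, -0.001]
wrist_force: [-2.3, -6.6, 9.0]
width: 0.005
grip_force: 4.6
```

>>> step_arm([
  [0,0.1,0,0,0],
  [0,0.2,0,0,0],
  [0,0.2,0,0,0],
])

```text
time: 9.1
tool_pos: [0.5796, 0.0297, 0.078]
tcp_rot: [1.979, 2.432, -0.0]
wrist_force: [-1.0, -7.9, 8.9]
width: -0.001
grip_force: 5.7
```

The push on the jaw is about 8 N. I let the pad up, keeping the forward push.

>>> step_arm([
  [0,0,0,-0.1,0],
  [0,0,0,-0.2,0],
  [0,0,0,-0.3,0],
  [0,0,0,-0.4,0],
  [0,0,0,-0.5,0],
  [0,0,0,-0.6,0],
  [0,0,0,-0.8,0],
  [0,0,0,-0.9,0],
  [0,0,0,-0.9,0],
])

```text
time: 10.0
tool_pos: [0.579, 0.0297, 0.0846]
tcp_rot: [1.98, 2.432, -0.001]
wrist_force: [3.8, -7.3, -2.9]
width: -0.001
grip_force: 4.2
```

The fingertip still leans on the lip, so I back off slightly and then lift clear.

>>> step_arm([
  [0,-0.3,0,0,0],
  [0,-0.6,0,-0.1,0],
  [0,-0.7,0,-0.4,0],
  [0,-0.7,0,-1,0],
  [0,-0.7,0,-2.5,0],
  [0,-0.7,0,-5,0],
  [0,-1,0,-9,0],
  [0,-4,0,-13,0],
  [0,-8,4,-15,0],
  [0,-12,8,-15,0],
  [0,-16,12,-15,0],
  [0,-20,14,-15,0],
  [0,-24,16,-15,0],
  [0,-26,16,-15,0],
  [0,-26,16,-15,0],
])

```text
time: 11.5
tool_pos: [0.7877, -0.1949, 0.2345]
tcp_rot: [1.988, 2.431, -0.001]
wrist_force: [0.3, 0.1, -1.1]
width: 0.002
grip_force: 0.0
```

```bash
python3 look.py s5; python3 - <<'E'
from m import *
for n,near in(('top',dict(pad=(212,187),green=(162,201),car=(188,196))),('scene',dict(pad=(298,207),green=(359,228),car=(335,220)))):
    p,d=cam(n)
    for k,hue,z in(('pad',(172,6),.084),('green',(60,95),.067),('car',(5,16),.062)):
        m=blob(p,n,hue,near[k],rad=28); v,u=np.nonzero(m&(d>0)); P=bydepth(n,np.c_[u,v],d[v,u]); Q=P[abs(P[:,2]-z)<.012]
        e=np.array([-.206,.978]); a=Q[:,:2]@e*1000
        print(n,k,m.sum(),np.median(P,0).round(4),'along-bed mm',np.percentile(a,[1,50,99]).round(1),np.percentile(P[:,2],[20,50]).round(4))
E
```

```text
11.55 [ 0.78697611 -0.19246469  0.23465265] [-0.4074856   0.39091406  0.50688761]
top pad 322 [0.581  0.03   0.0845] along-bed mm [-114.4  -88.2  -74.2] [0.0833 0.0845]
top green 304 [0.5434 0.1433 0.0657] along-bed mm [13.9 26.8 41.6] [0.0569 0.0657]
top car 810 [0.5623 0.0896 0.0637] along-bed mm [-65.3 -11.8  13.2] [0.0612 0.0637]
scene pad 569 [0.5892 0.0138 0.0848] along-bed mm [-138.2 -107.2  -73.4] [0.0833 0.0848]
scene green 258 [0.5811 0.1504 0.0651] along-bed mm [15.3 27.8 41.3] [0.0564 0.0651]
scene car 1562 [0.5537 0.0806 0.0581] along-bed mm [-65.7 -15.3  12.2] [0.0008 0.0581]
```

View pics/s5.png

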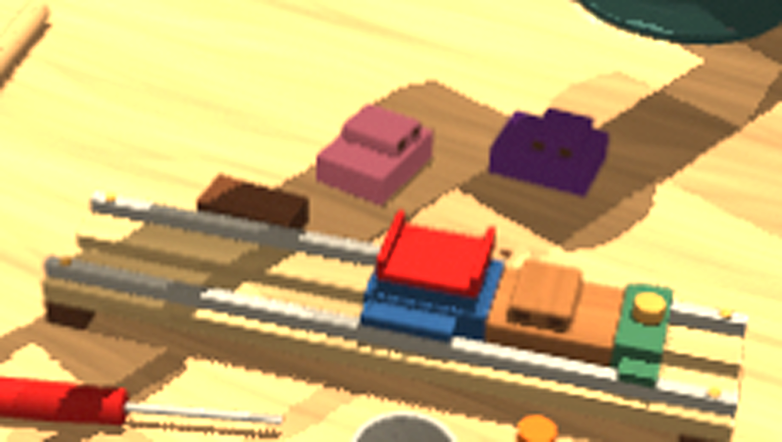

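The pad is up (84.5 mm), the jaw face meets the car's rear end, and the car touches the green stop at (630,330). The other things are where they were and the arm is clear.

```bash
python3 -c "
from workcell import bot
print(bot.finish_job())"
```

```text
the job is handed in; nothing more can be done
None
```

The clamp is closed: the car body sits against the green stop to within about 1 mm by camera, the pad is up with the jaw held there, and the arm is clear; handed in at about 12 s.

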